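# File the slim slide case

## Robot

A 6-joint arm with a two-finger parallel gripper is mounted at the origin on the work surface. World frame = base frame: x ahead of the robot, y to its left, z up, the work surface at z = 0. Lengths are in m, angles in rad, forces in N, time in s.
With the tool pointing down it reaches from about 0.25 to 0.775 m from the base axis. Payload 4 kg.
Tool frame: the origin (TCP) lies where the fingers leave the gripper's body, on its centre line; the fingertips stand 97 mm ahead of it and the grasp point (between the pads) lies 78 mm ahead of it; z points along the fingers, y is the line along which they close (so a half turn about z gives the same grasp; the last joint's range is limited). The gripper opens to 94 mm and grips with 3 to 60 N. Pads are 16 mm wide; open, the fingers measure 119 mm over their backs; the gripper's body (75 mm by 177 mm) begins 78 mm behind the grasp point.
Start: joints at [1.232, 0.087, 1.371, -0, 1.684, -0.103], TCP at [0.128, 0.535, 0.303] pointing down, gripper open.
Joint ranges: [-3.1, 3.1], [-0.76, 2.03], [0.27, 2.55], [-1.08, 4.22], [0.17, 2.65], [-2.57, 2.57]. Speed limits (rad/s): [2.79, 2.79, 3.14, 3.14, 3.14, 3.14].

## Interface

Orientations are given as [roll, pitch, yaw] about the fixed x, y, z axes, in that order (R = Rz(yaw) Ry(pitch) Rx(roll)).
In Python, from bench import robot, eyes gives the robot as it stands. The module is installed in compiled form; this text tells all that it offers.
- The arm moves only by the tool carry_out, never from a script. Its argument "deltas" is a list of rows, each an object of numbers: "dx", "dy", "dz": the shift along the tool's x, y, z each as a share of 0.02 m, from -1 to 1; "wx", "wy", "wz": the turn, a rotation vector about the tool's x, y, z each as a share of 0.12 rad, from -1 to 1; "gripper": the closure in counts, from 0 (fully open) to 255 (shut). In form: [{"dx": .., "dy": .., "dz": .., "wx": .., "wy": .., "wz": .., "gripper": ..}, ...]. A call has 1 to 20 rows; each row shifts and turns the commanded pose from where the row before left it, along the tool's axes as they then stand; what a row does not reach is not made up. A row lasts 1/12 s, in which the tool goes at most 41.7 mm and 7.16 degrees, less where a joint would pass 70% of its speed; a pose out of reach is approached as far as the arm can. A call with a number of a shift or a turn outside -1 to 1 is refused whole. A call with a gripper value outside its range is refused whole. The fingers move at their own pace and stop on an object; the grip force is fixed at half the most. Time passes only in rows, so rows that do not move let the fingers close. It gives the time, the measured TCP pose, the force, the opening and the grip force at its end, in the units of the state.
- robot.get_obs(): the state, without advancing time (a new reading comes with each control period).
- eyes.snapshot(name): name is "scene" or "side" or "wrist"; returns the picture (420x560x3 uint8, red, green, blue); there is no depth.
- eyes.get_calibration(name): a dict with "fovy" (degrees; the focal length in pixels is half the picture's height over the tangent of half this angle, whatever the lens; pixels are square), "cx", "cy" (the principal point, pixels), "R" (3x3) and "t" (3): a world point X has camera coordinates R X + t. Camera axes: x right, y down, z forward; pixel columns grow to the right and rows downward; lengths in m; the calibration is good to about 2 mm. The wrist camera is an equidistant fisheye: a pixel r from the principal point sees the ray r / f radians off the axis. A picture is of the moment at which its call begins: read the wrist's pose just before it. get_calibration takes no time and is no camera call; for the wrist camera it gives the pose at the moment of the call.
- robot.close_job(): hands the job in; it is judged then, once.
The state is a dict: "time": time; "joint_positions": joint angles; "qvel": joint speeds; "joint_torque": joint torques, N m; "tool_pos": TCP position; "ee_rot": TCP orientation; "wrist_force": force on the tool from outside, world axes, zero at the start; "wrist_torque": the same for the moment, N m; "width": finger opening in m; "finger_force": force on a finger pad.
Only numpy, scipy, OpenCV 4.12 (cv2) and the standard library are available. Lean on these libraries where they do the work, as an engineer would, in place of code of your own. Each camera call takes 0.05 s, during which the arm holds its last target. There are 200 camera calls.

## Task

Two blue slide cases stand on the laboratory bench, one slimmer than the other. Pinch them across their broad faces to feel from the finger opening which is the slim one, and file that one: lower it upright into the slot of the green stand until it rests on the slot's floor. Leave the thicker case standing where it is.

Things in the scene. Friction and masses are not known exactly. Their poses are not given: they have to be found in the camera images.
- case_a: one of two look-alike blue slide cases standing on a long edge on the bench, 86 mm long (its x), 56 mm tall (its z), a paper label on each broad face. One of them is 14 mm thick (its y), the other 24 mm; which name is the slim one is not told. 40 to 130 g. Origin: centre of its underside; broad faces look along +y and -y.
- case_b: one of two look-alike blue slide cases standing on a long edge on the bench, 86 mm long (its x), 56 mm tall (its z), a paper label on each broad face. One of them is 14 mm thick (its y), the other 24 mm; which name is the slim one is not told. 40 to 130 g. Origin: centre of its underside; broad faces look along +y and -y.
- stand: low green stand fixed to the bench, 130 (x) by 76 mm (y), rim 36 mm high, with one slot along its x, open upward: 110 mm long, 20 mm wide, floor 4 mm above the bench; above 26 mm its long sides flare at 45 degrees to a 40 mm mouth and guide a case in (a 24 mm thick one jams). A filed case tops out 60 mm above the bench. Origin: slot centre, at bench height; z up.
Things that resemble listed ones, but are neither listed nor needed, are in the scene too. What is shaped like the case_a but brown or red is not meant.

How it is judged:
On the way:
1. one slide case is held in the fingers and lifted, its underside more than 45 mm above the bench (((height (world z) of case_a above 0.045 m and contact force between the fingers and case_a above 0.5 N) or (height (world z) of case_b above 0.045 m and contact force between the fingers and case_b above 0.5 N))), for 0.2 s.
At the end, for the whole second after the job is handed in: One case (only the slim one fits) stands in the stand's slot: its origin within 18 mm of the stand's centre in plan and less than 9 mm above the bench, upright within 10 degrees, at rest; the other case stands upright within 10 degrees, at rest, less than 30 mm from where it started (((horizontal distance between case_a and stand below 0.018 m and z of case_a in the frame of stand below 0.009 m and angle between each of case_a, case_b's own z axis and vertical below 0.18 rad and linear speed of each of case_a, case_b below 0.02 m/s and distance of case_b from where it was at the start of the episode below 0.03 m) or (horizontal distance between case_b and stand below 0.018 m and z of case_b in the frame of stand below 0.009 m and angle between each of case_b, case_a's own z axis and vertical below 0.18 rad and linear speed of each of case_b, case_a below 0.02 m/s and distance of case_a from where it was at the start of the episode below 0.03 m))); the robot touches nothing.
It also fails if it takes over 48 s, if anything falls off the work surface, if the arm or the gripper's body presses on something with over 40 N, if the wrist force passes 120 N, or if a joint passes its speed limit or range.

## Working session

There is one attempt and no reset: what is moved stays moved. The work goes in short steps, Python scripts to look and compute and a tool call to move; the robot and the scene stay as the last step left them, time stands still between calls to the robot, and variables do not carry over. Pictures are saved under pics/ and viewed, at most 10 in all, crops included, and the job is handed in when it is done.

Besides the shell and the picture viewer there is one more tool, called after ">>>" by a JSON object that holds its "method" and its "body". carry_out: Moves the arm, as the interface text tells. Shift numbers are shares of 0.02 m and turn numbers shares of 0.12 rad, none past 1 either way. Its arguments: {"type":"object","properties":{"deltas":{"type":"array","items":{"type":"object","properties":{"dx":{"type":"number"},"dy":{"type":"number"},"dz":{"type":"number"},"wx":{"type":"number"},"wy":{"type":"number"},"wz":{"type":"number"},"gripper":{"type":"number"}}}}},"required":["deltas"]}

```bash
mkdir -p pics
python3 - <<'E'
from bench import robot, eyes
import cv2
o=robot.get_obs();print(o['time'],o['tool_pos'],o['ee_rot'],o['width'])
for n in ("scene","side"):
    cv2.imwrite(f"pics/{n}1.png",eyes.snapshot(n)[:,:,::-1])
    c=eyes.get_calibration(n);print(n,c)
E
```

```text
0.0 [0.1283756  0.5344699  0.30150768] [-3.13940711e+00 -2.07977835e-04  2.90581866e+00] 0.09442015755993116
scene {'fovy': 57.02785887069841, 'cx': 276.1364623729016, 'cy': 206.9076759835072, 'R': array([[-0.87822066,  0.47808192, -0.01289012],
       [ 0.31984515,  0.56708   , -0.75902527],
       [-0.35556653, -0.67071451, -0.65093355]]), 't': array([ 0.46281876, -0.13020499,  0.86596541])}
side {'fovy': 47.98029672269754, 'cx': 278.32710230833874, 'cy': 211.53592645350838, 'R': array([[ 0.73895833, -0.67370428,  0.00794478],
       [-0.40598804, -0.45466015, -0.79275334],
       [ 0.5376935 ,  0.5825862 , -0.60949079]]), 't': array([-0.36401576,  0.2499168 ,  0.61231303])}
```

View pics/scene1.png

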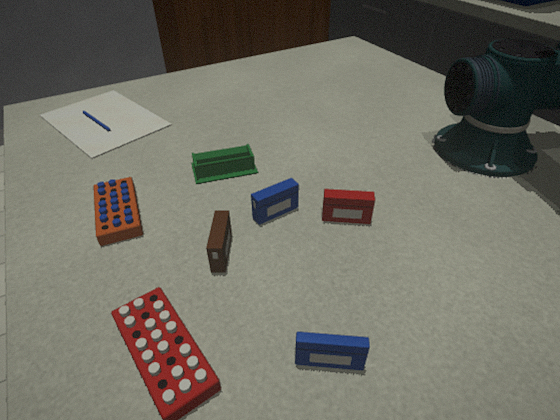

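View pics/side1.png

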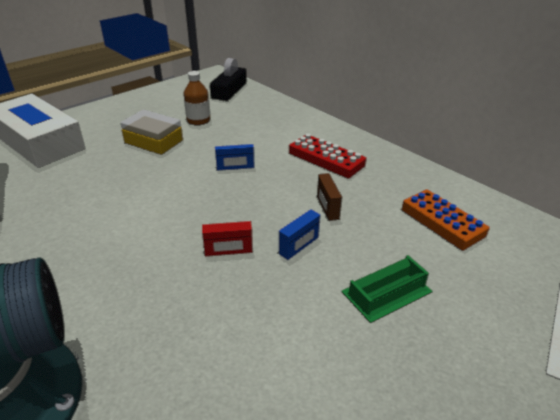

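```bash
cat > h.py <<'E'
import numpy as np, cv2
from scipy.optimize import minimize
def proj(c,X,fish=False):
    p=np.asarray(X)@np.array(c['R']).T+c['t']; f=210/np.tan(np.radians(c['fovy'])/2)
    if fish:
        r=np.hypot(p[:,0],p[:,1]); s=f*np.arctan2(r,p[:,2])/np.maximum(r,1e-9)
        return np.c_[c['cx']+s*p[:,0],c['cy']+s*p[:,1]]
    return np.c_[c['cx']+f*p[:,0]/p[:,2],c['cy']+f*p[:,1]/p[:,2]]
def ray(c,u,v,z):
    f=210/np.tan(np.radians(c['fovy'])/2); R=np.array(c['R']); d=R.T@[(u-c['cx'])/f,(v-c['cy'])/f,1]; o=-R.T@c['t']
    return o+d*(z-o[2])/d[2]
def box(lx,ly,z0,z1): return np.array([[a*lx/2,b*ly/2,z] for a in(-1,1) for b in(-1,1) for z in(z0,z1)])
def place(X,x,y,w):
    c,s=np.cos(w),np.sin(w); return X@np.array([[c,s,0],[-s,c,0],[0,0,1]])+[x,y,0]
def mask(img,lo,hi,seed):
    m=cv2.inRange(cv2.cvtColor(img,cv2.COLOR_RGB2HSV),lo,hi)
    n,l,st,ce=cv2.connectedComponentsWithStats(m)
    k=min((i for i in range(1,n) if st[i,4]>60),key=lambda i:np.hypot(*(ce[i]-seed)))
    p=np.argwhere(l==k)[:,::-1].astype(np.int32)
    out=np.zeros(m.shape,np.uint8); cv2.fillConvexPoly(out,cv2.convexHull(p),1); return out
def cost(views,X,S=8,fish=False):
    e=0
    for c,m in views:
        q=cv2.convexHull((proj(c,X,fish)).astype(np.float32)).reshape(-1,2)
        b=np.zeros((420*4,560*4),np.uint8); cv2.fillConvexPoly(b,np.round((q+.5)*4*16-8).astype(np.int32),255,shift=4)
        b=cv2.resize(b,(560,420),interpolation=cv2.INTER_AREA)/255.
        e+=np.abs(b-m).sum()/m.sum()
    return e
def fit(views,model,p0,step):
    f=lambda p:cost(views,model(p))
    best=None
    for w in np.linspace(0,np.pi,6,endpoint=False):
        p=np.array(p0,float);p[2]=w
        sim=np.vstack([p]+[p+np.eye(len(p))[i]*step[i] for i in range(len(p))])
        r=minimize(f,p,method='Nelder-Mead',options=dict(initial_simplex=sim,xatol=1e-4,fatol=1e-4,maxiter=250))
        if best is None or r.fun<best.fun: best=r
    return best
E
cat > m.py <<'E'
from h import *
from bench import eyes
C={n:eyes.get_calibration(n) for n in("scene","side")}
I={n:cv2.imread(f"pics/{n}1.png")[:,:,::-1].copy() for n in C}
B=((105,110,40),(130,255,255)); G=((45,80,25),(85,255,255))
for name,(s1,s2),col in(("near",((275,201),(300,234)),B),("far",((332,351),(235,157)),B),("stand",((224,163),(388,288)),G)):
    v=[(C["scene"],mask(I["scene"],*col,s1)),(C["side"],mask(I["side"],*col,s2))]
    p=ray(C["scene"],*s1,.025); print(name,p,ray(C["side"],*s2,.025),[m.sum() for _,m in v])
    if name!="stand":
        for t in(.014,.024):
            r=fit(v,lambda q:place(box(.086,t,0,.056),*q),[p[0],p[1],0],[.01,.01,.3]); print(t,r.x.round(4),round(r.fun,4))
    else:
        r=fit(v,lambda q:place(np.vstack([box(.13,.076,0,.003),box(.13*q[3],.076*q[4],.003,.036)]),*q[:3]),[p[0],p[1],0,.9,.6],[.01,.01,.3,.1,.1]); print(r.x.round(4),round(r.fun,4))
E
python3 m.py
```

```text
near [ 0.50644243 -0.0413707   0.025     ] [ 0.510148   -0.03834604  0.025     ] [np.uint64(1410), np.uint64(1289)]
0.014 [ 0.5068 -0.0388  3.1558] 0.2255
0.024 [ 0.5072 -0.0391  3.2743] 0.1751
far [0.58293963 0.24746368 0.025     ] [0.58848717 0.24979354 0.025     ] [np.uint64(2392), np.uint64(910)]
0.014 [0.5859 0.2474 2.5557] 0.1383
0.024 [0.583  0.2432 2.5492] 0.4738
stand [ 0.53946884 -0.19982604  0.025     ] [ 0.52145471 -0.2254557   0.025     ] [np.uint64(1936), np.uint64(3463)]
[ 0.5349 -0.2166  2.9355  0.9179  0.6145] 0.0569
```

```bash
cat >> m.py <<'E'
def draw(n,X,im):
    q=proj(C[n],X); 
    q=cv2.convexHull(q.astype(np.float32))
    cv2.polylines(im,[np.round(q*4).astype(np.int32)],True,(255,255,0),1)
T=[]
for n,P in(("scene",((275,201),(332,351),(224,163))),("side",((300,234),(235,157),(388,288)))):
    im=cv2.resize(I[n],None,fx=4,fy=4,interpolation=cv2.INTER_CUBIC)
    draw(n,place(box(.086,.024,0,.056),.5072,-.0391,.1327),im);draw(n,place(box(.086,.014,0,.056),.5859,.2474,2.5557),im)
    draw(n,place(np.vstack([box(.13,.076,0,.003),box(.119,.0467,.003,.036)]),.5349,-.2166,2.9355),im)
    for k,(a,b) in enumerate(P):
        mk=mask(I[n],*(G if k==2 else B),(a,b)); cs,_=cv2.findContours(mk,0,1); cv2.polylines(im,[cs[0]*4+2],True,(255,0,255),1)
    T.append(np.hstack([im[4*b-145:4*b+145,4*a-130:4*a+130] if k<2 else im[4*b-145:4*b+145,4*a-130:4*a+130] for k,(a,b) in enumerate(P)]))
cv2.imwrite("pics/ov.png",np.vstack(T)[:,:,::-1])
E
python3 m.py >/dev/null
```

```text
(no output)
```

View pics/ov.png

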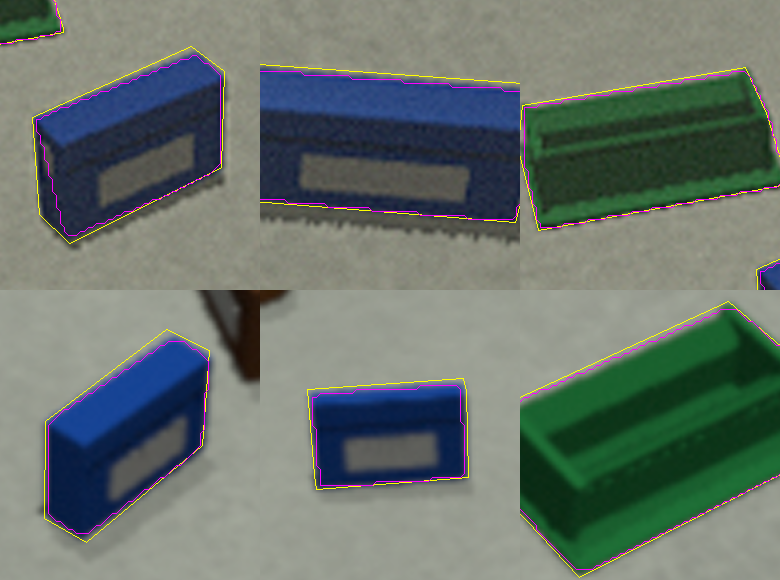

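>>> {"method": "carry_out", "body": {"deltas": [{"wz":0.97},{"wz":0.97},{"wz":0.97},{"dx":-1},{"dx":-1},{"dx":-1},{"dx":-1},{"dx":-1},{"dx":-1},{"dx":-1},{"dx":-1},{"dx":-1},{"dx":-1},{"dx":-1},{"dx":-1},{"dx":-1},{"dx":-1},{"dx":-1},{"dx":-1},{"dx":-1}]}}

```text
invalid input
```

>>> {"method": "carry_out", "body": {"deltas": [{"dx":-1,"dy":0.35},{"dx":-1,"dy":0.35},{"dx":-1,"dz":0.5},{"dx":-1,"dz":0.5},{"dx":-1,"dz":0.5},{"dx":-1,"dz":0.5},{"dx":-1,"dz":0.5},{"dx":-1,"dz":0.5},{"dx":-1,"dz":0.5},{"dx":-1,"dz":0.5},{},{}]}}

```text
invalid input
```

```bash
cat > w.py <<'E'
import sys
from h import *
from bench import robot, eyes
o=robot.get_obs();c=eyes.get_calibration("wrist");im=eyes.snapshot("wrist")
print(o['time'],o['tool_pos'],o['ee_rot'],o['width'],o['wrist_force'])
im=np.ascontiguousarray(im)
cv2.imwrite(f"pics/{sys.argv[1]}_raw.png",im[:,:,::-1])
for X in(place(box(.086,.024,0,.056),.5072,-.0391,.1327),place(box(.086,.014,0,.056),.5859,.2474,2.5557),place(np.vstack([box(.13,.076,0,.001),box(.119,.0467,.003,.036)]),.5349,-.2166,2.9355)):
    q=proj(c,X,True)
    for a in range(8):
        for b in(1,2,4):
            if not a&b: cv2.line(im,*[tuple(int(t) for t in np.clip(q[k],-2000,2000)) for k in(a,a|b)],(255,255,0),1)
cv2.imwrite(f"pics/{sys.argv[1]}.png",im[:,:,::-1])
E
python3 w.py w1
```

```text
0.1 [0.12840351 0.53449521 0.30162391] [-3.13959641e+00 -1.63607773e-04  2.90580242e+00] 0.09367931318496106 [ 0.16391263 -0.7617267  -0.16951508]
```

View pics/w1.png

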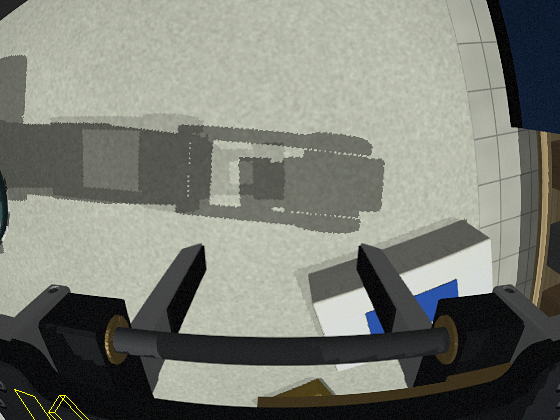

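The wrist picture shows only bench and the white box near (400,290); the moves were refused because the rows were incomplete, so I'll send complete ones.

>>> {"method": "carry_out", "body": {"deltas": [{"dx":0,"dy":0,"dz":0,"wx":0,"wy":0,"wz":0.97,"gripper":0},{"dx":0,"dy":0,"dz":0,"wx":0,"wy":0,"wz":0.97,"gripper":0},{"dx":0,"dy":0,"dz":0,"wx":0,"wy":0,"wz":0.97,"gripper":0},{"dx":-1,"dy":0,"dz":0,"wx":0,"wy":0,"wz":0,"gripper":0},{"dx":-1,"dy":0,"dz":0,"wx":0,"wy":0,"wz":0,"gripper":0},{"dx":-1,"dy":0,"dz":0,"wx":0,"wy":0,"wz":0,"gripper":0},{"dx":-1,"dy":0,"dz":0,"wx":0,"wy":0,"wz":0,"gripper":0},{"dx":-1,"dy":0,"dz":0,"wx":0,"wy":0,"wz":0,"gripper":0},{"dx":-1,"dy":0,"dz":0,"wx":0,"wy":0,"wz":0,"gripper":0},{"dx":-1,"dy":0,"dz":0,"wx":0,"wy":0,"wz":0,"gripper":0},{"dx":-1,"dy":0,"dz":0,"wx":0,"wy":0,"wz":0,"gripper":0},{"dx":-1,"dy":0,"dz":0,"wx":0,"wy":0,"wz":0,"gripper":0},{"dx":-1,"dy":0,"dz":0,"wx":0,"wy":0,"wz":0,"gripper":0},{"dx":-1,"dy":0,"dz":0,"wx":0,"wy":0,"wz":0,"gripper":0},{"dx":-1,"dy":0,"dz":0,"wx":0,"wy":0,"wz":0,"gripper":0},{"dx":-1,"dy":0,"dz":0,"wx":0,"wy":0,"wz":0,"gripper":0},{"dx":-1,"dy":0,"dz":0,"wx":0,"wy":0,"wz":0,"gripper":0},{"dx":-1,"dy":0,"dz":0,"wx":0,"wy":0,"wz":0,"gripper":0},{"dx":-1,"dy":0,"dz":0,"wx":0,"wy":0,"wz":0,"gripper":0},{"dx":-1,"dy":0,"dz":0,"wx":0,"wy":0,"wz":0,"gripper":0}]}}

```text
time: 1.82
tool_pos: [0.4126, 0.3463, 0.3023]
ee_rot: [-3.141, -0.0, 2.556]
wrist_force: [-0.3, 0.8, -0.4]
width: 0.0942
finger_force: 0.0
```

>>> {"method": "carry_out", "body": {"deltas": [{"dx":-1,"dy":0.33,"dz":0,"wx":0,"wy":0,"wz":0,"gripper":0},{"dx":-1,"dy":0.33,"dz":0,"wx":0,"wy":0,"wz":0,"gripper":0},{"dx":-1,"dy":0,"dz":0.5,"wx":0,"wy":0,"wz":0,"gripper":0},{"dx":-1,"dy":0,"dz":0.5,"wx":0,"wy":0,"wz":0,"gripper":0},{"dx":-1,"dy":0,"dz":0.5,"wx":0,"wy":0,"wz":0,"gripper":0},{"dx":-1,"dy":0,"dz":0.5,"wx":0,"wy":0,"wz":0,"gripper":0},{"dx":-1,"dy":0,"dz":0.5,"wx":0,"wy":0,"wz":0,"gripper":0},{"dx":-1,"dy":0,"dz":0.5,"wx":0,"wy":0,"wz":0,"gripper":0},{"dx":-1,"dy":0,"dz":0.5,"wx":0,"wy":0,"wz":0,"gripper":0},{"dx":-0.95,"dy":0,"dz":0.5,"wx":0,"wy":0,"wz":0,"gripper":0},{"dx":0,"dy":0,"dz":0,"wx":0,"wy":0,"wz":0,"gripper":0},{"dx":0,"dy":0,"dz":0,"wx":0,"wy":0,"wz":0,"gripper":0}]}}

```text
time: 2.82
tool_pos: [0.585, 0.2475, 0.2211]
ee_rot: [-3.139, -0.002, 2.555]
wrist_force: [-0.2, 0.3, -0.1]
width: 0.0938
finger_force: 0.0
```

```bash
python3 w.py w2
```

```text
2.8167 [0.58504999 0.24753885 0.22108072] [-3.13938378e+00 -2.45071795e-03  2.55507787e+00] 0.09381143712419049 [-0.1969835   0.27715844 -0.05371094]
```

View pics/w2.png

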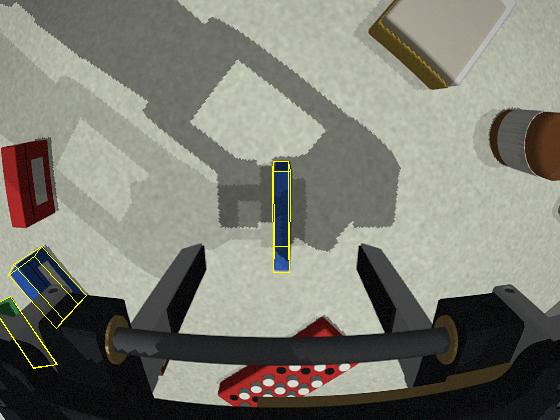

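The slim-looking case (281,215) is centred between the open fingers and my model outline lies on it. Next I lower the arm and pinch.

>>> {"method": "carry_out", "body": {"deltas": [{"dx":0,"dy":0,"dz":0.9,"wx":0,"wy":0,"wz":0,"gripper":0},{"dx":0,"dy":0,"dz":0.9,"wx":0,"wy":0,"wz":0,"gripper":0},{"dx":0,"dy":0,"dz":0.9,"wx":0,"wy":0,"wz":0,"gripper":0},{"dx":0,"dy":0,"dz":0.9,"wx":0,"wy":0,"wz":0,"gripper":0},{"dx":0,"dy":0,"dz":0.9,"wx":0,"wy":0,"wz":0,"gripper":0},{"dx":0,"dy":0,"dz":0,"wx":0,"wy":0,"wz":0,"gripper":0},{"dx":0,"dy":0,"dz":0,"wx":0,"wy":0,"wz":0,"gripper":255},{"dx":0,"dy":0,"dz":0,"wx":0,"wy":0,"wz":0,"gripper":255},{"dx":0,"dy":0,"dz":0,"wx":0,"wy":0,"wz":0,"gripper":255},{"dx":0,"dy":0,"dz":0,"wx":0,"wy":0,"wz":0,"gripper":255},{"dx":0,"dy":0,"dz":0,"wx":0,"wy":0,"wz":0,"gripper":255},{"dx":0,"dy":0,"dz":0,"wx":0,"wy":0,"wz":0,"gripper":255},{"dx":0,"dy":0,"dz":0,"wx":0,"wy":0,"wz":0,"gripper":255},{"dx":0,"dy":0,"dz":0,"wx":0,"wy":0,"wz":0,"gripper":255},{"dx":0,"dy":0,"dz":0,"wx":0,"wy":0,"wz":0,"gripper":255},{"dx":0,"dy":0,"dz":0,"wx":0,"wy":0,"wz":0,"gripper":255}]}}

```text
time: 4.2
tool_pos: [0.5852, 0.2481, 0.1326]
ee_rot: [-3.142, -0.0, 2.556]
wrist_force: [0.7, -0.5, 0.4]
width: 0.0307
finger_force: 0.0
```

>>> {"method": "carry_out", "body": {"deltas": [{"dx":0,"dy":0,"dz":0,"wx":0,"wy":0,"wz":0,"gripper":255},{"dx":0,"dy":0,"dz":0,"wx":0,"wy":0,"wz":0,"gripper":255},{"dx":0,"dy":0,"dz":0,"wx":0,"wy":0,"wz":0,"gripper":255},{"dx":0,"dy":0,"dz":0,"wx":0,"wy":0,"wz":0,"gripper":255},{"dx":0,"dy":0,"dz":0,"wx":0,"wy":0,"wz":0,"gripper":255},{"dx":0,"dy":0,"dz":0,"wx":0,"wy":0,"wz":0,"gripper":255}]}}

```text
time: 4.7
tool_pos: [0.5852, 0.2482, 0.1326]
ee_rot: [3.142, -0.0, 2.557]
wrist_force: [-0.7, -0.1, -1.3]
width: 0.0136
finger_force: 30.0
```

Opening is 13.6 mm, so this is the slim case. Now I lift it and carry it over.

>>> {"method": "carry_out", "body": {"deltas": [{"dx":0,"dy":0,"dz":-0.5,"wx":0,"wy":0,"wz":0,"gripper":255},{"dx":0,"dy":0,"dz":-1,"wx":0,"wy":0,"wz":0,"gripper":255},{"dx":0,"dy":0,"dz":-1,"wx":0,"wy":0,"wz":0,"gripper":255},{"dx":0,"dy":0,"dz":-1,"wx":0,"wy":0,"wz":0,"gripper":255},{"dx":0,"dy":0,"dz":-1,"wx":0,"wy":0,"wz":0,"gripper":255},{"dx":0,"dy":0,"dz":-1,"wx":0,"wy":0,"wz":0,"gripper":255},{"dx":-0.25,"dy":-0.5,"dz":-0.5,"wx":0,"wy":0,"wz":0,"gripper":255},{"dx":-0.5,"dy":-1,"dz":0,"wx":0,"wy":0,"wz":0,"gripper":255},{"dx":-0.5,"dy":-1,"dz":0,"wx":0,"wy":0,"wz":0,"gripper":255},{"dx":-0.5,"dy":-1,"dz":0,"wx":0,"wy":0,"wz":0,"gripper":255},{"dx":-0.5,"dy":-1,"dz":0,"wx":0,"wy":0,"wz":0,"gripper":255},{"dx":-0.5,"dy":-1,"dz":0,"wx":0,"wy":0,"wz":0,"gripper":255},{"dx":-0.5,"dy":-1,"dz":0,"wx":0,"wy":0,"wz":0,"gripper":255},{"dx":-0.5,"dy":-1,"dz":0,"wx":0,"wy":0,"wz":0,"gripper":255},{"dx":-0.5,"dy":-1,"dz":0,"wx":0,"wy":0,"wz":0,"gripper":255},{"dx":-0.5,"dy":-1,"dz":0,"wx":0,"wy":0,"wz":0,"gripper":255},{"dx":-0.5,"dy":-1,"dz":0,"wx":0,"wy":0,"wz":0,"gripper":255},{"dx":-0.5,"dy":-1,"dz":0,"wx":0,"wy":0,"wz":0,"gripper":255},{"dx":-0.5,"dy":-1,"dz":0,"wx":0,"wy":0,"wz":0,"gripper":255},{"dx":-0.5,"dy":-1,"dz":0,"wx":0,"wy":0,"wz":0,"gripper":255}]}}

```text
time: 6.37
tool_pos: [0.5478, -0.0532, 0.2528]
ee_rot: [-3.141, -0.0, 2.556]
wrist_force: [0.8, 0.1, -0.0]
width: 0.0139
finger_force: 30.0
```

>>> {"method": "carry_out", "body": {"deltas": [{"dx":-0.5,"dy":-0.9,"dz":0,"wx":0,"wy":0,"wz":0,"gripper":255},{"dx":-0.5,"dy":-0.9,"dz":0,"wx":0,"wy":0,"wz":0,"gripper":255},{"dx":-0.5,"dy":-0.9,"dz":0,"wx":0,"wy":0,"wz":0,"gripper":255},{"dx":-0.5,"dy":-0.9,"dz":0,"wx":0,"wy":0,"wz":0,"gripper":255},{"dx":-0.5,"dy":-0.9,"dz":0,"wx":0,"wy":0,"wz":0,"gripper":255},{"dx":-0.5,"dy":-0.9,"dz":0,"wx":0,"wy":0,"wz":0,"gripper":255},{"dx":-0.5,"dy":-0.9,"dz":0,"wx":0,"wy":0,"wz":0,"gripper":255},{"dx":-0.5,"dy":-0.9,"dz":0,"wx":0,"wy":0,"wz":0,"gripper":255},{"dx":0,"dy":0,"dz":0,"wx":0,"wy":0,"wz":-0.8,"gripper":255},{"dx":0,"dy":0,"dz":0,"wx":0,"wy":0,"wz":-0.8,"gripper":255},{"dx":0,"dy":0,"dz":0,"wx":0,"wy":0,"wz":-0.8,"gripper":255},{"dx":0,"dy":0,"dz":0,"wx":0,"wy":0,"wz":-0.77,"gripper":255},{"dx":0,"dy":0,"dz":0,"wx":0,"wy":0,"wz":0,"gripper":255},{"dx":0,"dy":0,"dz":0,"wx":0,"wy":0,"wz":0,"gripper":255}]}}

```text
time: 7.53
tool_pos: [0.5352, -0.2161, 0.2526]
ee_rot: [-3.142, -0.0, 2.934]
wrist_force: [-0.5, -0.3, -0.3]
width: 0.0139
finger_force: 30.0
```

```bash
python3 w.py w3
```

```text
7.5333 [ 0.53524948 -0.2160638   0.25264018] [-3.14158395e+00 -4.02938925e-04  2.93415440e+00] 0.013901079643802473 [-0.48734307 -0.25895966 -0.28844146]
```

View pics/w3.png

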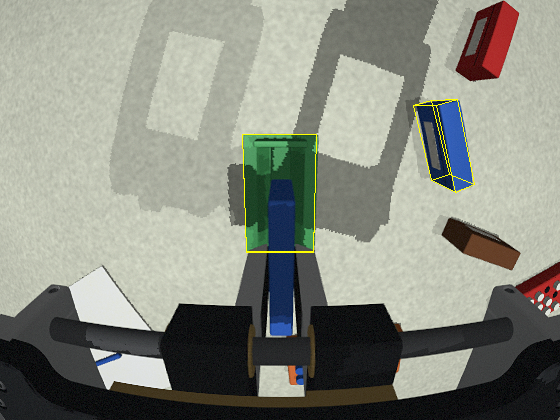

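The stand outline lies on the stand, around (281,193), and the held case is lined up with the slot. Lowering now.

>>> {"method": "carry_out", "body": {"deltas": [{"dx":0,"dy":0,"dz":0.8,"wx":0,"wy":0,"wz":0,"gripper":255},{"dx":0,"dy":0,"dz":0.8,"wx":0,"wy":0,"wz":0,"gripper":255},{"dx":0,"dy":0,"dz":0.8,"wx":0,"wy":0,"wz":0,"gripper":255},{"dx":0,"dy":0,"dz":0.8,"wx":0,"wy":0,"wz":0,"gripper":255},{"dx":0,"dy":0,"dz":0.7,"wx":0,"wy":0,"wz":0,"gripper":255},{"dx":0,"dy":0,"dz":0.3,"wx":0,"wy":0,"wz":0,"gripper":255},{"dx":0,"dy":0,"dz":0.3,"wx":0,"wy":0,"wz":0,"gripper":255},{"dx":0,"dy":0,"dz":0.3,"wx":0,"wy":0,"wz":0,"gripper":255},{"dx":0,"dy":0,"dz":0.3,"wx":0,"wy":0,"wz":0,"gripper":255},{"dx":0,"dy":0,"dz":0,"wx":0,"wy":0,"wz":0,"gripper":255},{"dx":0,"dy":0,"dz":0,"wx":0,"wy":0,"wz":0,"gripper":255}]}}

```text
time: 8.5
tool_pos: [0.5358, -0.2157, 0.1507]
ee_rot: [3.142, 0.0, 2.937]
wrist_force: [0.3, -0.2, 0.3]
width: 0.014
finger_force: 30.0
```

>>> {"method": "carry_out", "body": {"deltas": [{"dx":0,"dy":0,"dz":0.2,"wx":0,"wy":0,"wz":0,"gripper":255},{"dx":0,"dy":0,"dz":0.2,"wx":0,"wy":0,"wz":0,"gripper":255},{"dx":0,"dy":0,"dz":0.2,"wx":0,"wy":0,"wz":0,"gripper":255},{"dx":0,"dy":0,"dz":0.08,"wx":0,"wy":0,"wz":0,"gripper":255},{"dx":0,"dy":0,"dz":0,"wx":0,"wy":0,"wz":0,"gripper":255},{"dx":0,"dy":0,"dz":0,"wx":0,"wy":0,"wz":0,"gripper":255}]}}

```text
time: 9.0
tool_pos: [0.5358, -0.2157, 0.1369]
ee_rot: [3.142, -0.0, 2.937]
wrist_force: [0.2, 0.2, -0.7]
width: 0.0138
finger_force: 30.0
```

>>> {"method": "carry_out", "body": {"deltas": [{"dx":0,"dy":0,"dz":0,"wx":0,"wy":0,"wz":0,"gripper":130},{"dx":0,"dy":0,"dz":0,"wx":0,"wy":0,"wz":0,"gripper":130},{"dx":0,"dy":0,"dz":0,"wx":0,"wy":0,"wz":0,"gripper":130},{"dx":0,"dy":0,"dz":0,"wx":0,"wy":0,"wz":0,"gripper":130},{"dx":0,"dy":0,"dz":0,"wx":0,"wy":0,"wz":0,"gripper":130},{"dx":0,"dy":0,"dz":0,"wx":0,"wy":0,"wz":0,"gripper":130},{"dx":0,"dy":0,"dz":-0.5,"wx":0,"wy":0,"wz":0,"gripper":130},{"dx":0,"dy":0,"dz":-1,"wx":0,"wy":0,"wz":0,"gripper":130},{"dx":0,"dy":0,"dz":-1,"wx":0,"wy":0,"wz":0,"gripper":130},{"dx":0,"dy":0,"dz":-1,"wx":0,"wy":0,"wz":0,"gripper":130},{"dx":0,"dy":0,"dz":-1,"wx":0,"wy":0,"wz":0,"gripper":130},{"dx":0,"dy":0,"dz":-1,"wx":0,"wy":0,"wz":0,"gripper":130},{"dx":0,"dy":0,"dz":0,"wx":0,"wy":0,"wz":0,"gripper":130},{"dx":0,"dy":0,"dz":0,"wx":0,"wy":0,"wz":0,"gripper":130}]}}

```text
time: 10.17
tool_pos: [0.5363, -0.216, 0.2489]
ee_rot: [-3.141, 0.004, 2.937]
wrist_force: [0.3, -0.3, -0.1]
width: 0.0457
finger_force: 0.0
```

Run:
```python
from h import *
from bench import robot,eyes
T=[]
for n,(a,b) in(("scene",(224,163)),("side",(388,288))):
    im=cv2.resize(np.ascontiguousarray(eyes.snapshot(n)),None,fx=4,fy=4);c=eyes.get_calibration(n)
    q=proj(c,place(box(.086,.014,.004,.06),.5355,-.216,2.936))*4
    for i in range(8):
        for j in(1,2,4):
            if not i&j: cv2.line(im,*[tuple(int(t) for t in q[k]) for k in(i,i|j)],(255,255,0),1)
    T.append(im[4*b-250:4*b+250,4*a-200:4*a+200])
cv2.imwrite("pics/end.png",np.hstack(T)[:,:,::-1])
```

```text
(no output)
```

View pics/end.png

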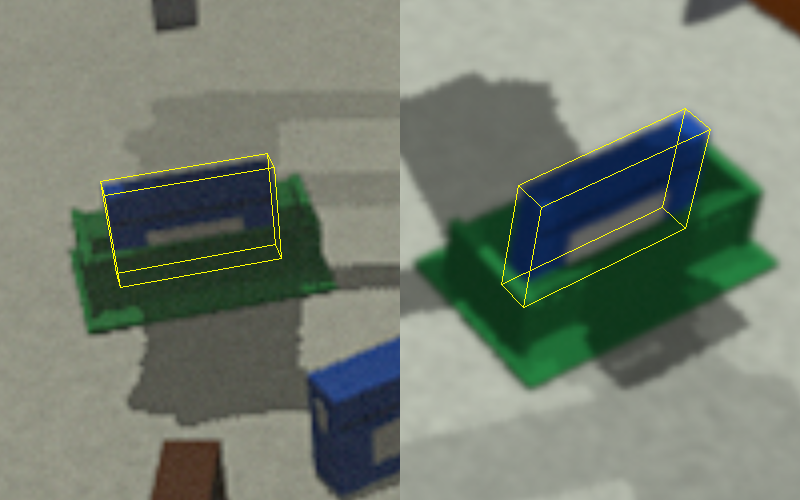

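The case stands upright in the slot and matches the predicted outline at floor height. The thick case hasn't been touched.

```bash
python3 -c "
from bench import robot
print(robot.close_job())"
```

```text
the job is handed in; nothing more can be done
None
```

The slim case (13.6 mm finger opening when pinched) is standing upright on the slot floor of the green stand; I never pinched or touched the thicker one, since the first pinch settled which was slim, and the job is handed in.

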